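# Slide the fence board into its notches and turn the catch

### The job

On the stained-glass assembly jig, push the blue fence board with a fingertip along its rails towards the leaded panel until it drops down flat into the locating notches. Then push the orange peg of the wooden catch round until the catch lies fully across the board and locks it in. Just push, without lifting the board or tipping it up, and leave the other things on the bench alone.

Things in the scene. Friction and masses are not known exactly. Their poses are not given: they have to be found in the camera images.
- jig: Fixed plywood jig base, 18 mm thick, x -200 to 255, y -120 to 145 mm. Origin on the bench, midway between the side guides; +x is the way to slide (to the leaded panel at x 127 to 233), z up. Wooden guides along x: inner faces y +-62, 16 thick, tops 44 above the bench. Between them four aluminium tracks, tops 26 above the bench: outer pair |y| 42 to 62, inner pair |y| 18 to 38.
- fence: Loose blue board, about 0.4 kg: plate 120 x 120 x 12 mm, brass line near its leading (+x) edge, on four white feet 20 long, 12 high. Origin at its centre, at the feet's undersides; the plate is 12 to 24 above it; axes as the jig's. On the tracks the origin is 26 mm above the bench, dropped in 18. 2 mm play to each guide. It starts 90 to 160 mm short of the notches; rear edge 60 behind the origin.
- seat (a point): Where fence's origin must come to lie: 60 mm along the jig's +x from its origin, 18 above the bench; axes as the jig's. The notches are 26 mm gaps, 8 mm deep, in the tracks: in the outer pair 45 mm ahead of this point, in the inner pair 45 mm behind it. The board falls in by itself when its feet are over them, and they then stop it within 3 mm.
- pivot (a point): The catch's pivot, on a brass post beside the -y guide at x 90, y -84 mm of the jig, at the level of the underside of the catch (46 mm above the bench); axes as the jig's.
- peg (a point): The orange upright peg on the catch, 16 mm thick, 50 mm from the pivot, standing from 56 to 84 mm above the bench; this point is on its axis, 70 mm above the bench. The point's x axis points away from the pivot.
- catch (a joint): Angle of the dark wooden catch (bar 18 wide, 46 to 56 mm above the bench, reaching 60 from the pivot). 0 = along the guide (jig +x), clear of the board; grows anticlockwise from above; 1.57 = square across the board, at its stop. Starts at -0.35 to 0.15. Stiff (about 1 N at the peg), stays where left. Clears the dropped board by 4 mm, strikes one still up on the tracks.
- spool: Grey solder spool, 42 mm across, 34 mm high, loose on the jig's base on the +y side; leave alone. Origin under its centre.
- tin: Small steel bowl, 52 mm across, 28 mm high, loose on the jig's base on the +y side; leave alone. Origin under its centre.
- fid: Flat wooden lead-opening stick 110 x 18 x 14 mm, loose on the jig's base on the +y side; leave alone. Origin under its centre.
- mug: Terracotta mug, 76 mm across, 95 mm high, on the bench to the robot's right; leave alone. Origin under its centre.
- hammer: Hammer lying on the bench to the robot's right; leave alone.
- jar: Amber jar with steel cap, 64 mm across, 85 mm high, on the bench to the left; leave alone. Origin under its centre.
- tile: Framed red glass tile 90 x 90 x 9 mm lying on the bench to the left; leave alone. Origin under its centre.
Mind the look-alikes: they are no part of the job. Several things have the shape of the fence; the one meant has the colours described above.

How it is judged (in metres and radians):
On the way, in this order (a step that is already met when the one before it is completed fails the run):
1. the fence board has dropped into the notches while the catch is still open (z of fence in the frame of seat below 0.003 m and x of fence in the frame of seat between -0.008 and 0.008 m and y of fence in the frame of seat between -0.006 and 0.006 m and angle between fence's own z axis and vertical below 0.03 rad and value of joint catch below 0.5 rad), for 0.2 s.
2. the catch is turned across the board (value of joint catch above 1.3 rad), for 0.2 s.
At the end, for the whole second after the job is handed in: The board lies at rest in the notches (feet within 3 mm of the notch floors, within 8 mm along and 6 mm across the rails of its seat, tilted under 0.03 rad), and the catch is at rest across it (turned past 1.3 rad) (z of fence in the frame of seat below 0.003 m and x of fence in the frame of seat between -0.008 and 0.008 m and y of fence in the frame of seat between -0.006 and 0.006 m and angle between fence's own z axis and vertical below 0.03 rad and value of joint catch above 1.3 rad and linear speed of fence below 0.01 m/s and velocity of joint catch between -0.05 and 0.05 rad/s); the robot touches nothing.
It fails at once if the board is lifted off its rails (z of fence in the frame of seat above 0.02 m).
It fails at once if the board is tipped up (angle between fence's own z axis and vertical above 0.25 rad).
It fails at once if another thing on the bench or the jig is moved by more than 30 mm (distance of any of spool, tin, fid, mug, hammer, jar, tile from where it was at the start of the episode above 0.03 m).
It also fails if it takes over 61 s, if anything falls off the work surface, if the arm or the gripper's body presses on something with over 40 N, if the wrist force passes 120 N, or if a joint passes its speed limit or range.

### The arm

A 6-joint arm with a two-finger parallel gripper is mounted at the origin on the work surface. World frame = base frame: x ahead of the robot, y to its left, z up, the work surface at z = 0. Lengths are in mm, angles in rad, forces in N, time in s.
With the tool pointing down it reaches from about 400 to 925 mm from the base axis. Payload 12.5 kg.
Tool frame: the origin (TCP) lies at the very end of the fingers, on their centre line; the grasp point (between the pads) lies grip_depth behind it (grip_depth is the distance from the TCP to the grasp point, in mm); z points along the fingers, y is the line along which they close (so a half turn about z gives the same grasp; the last joint's range is limited). The gripper opens to 95 mm and grips with 3 to 60 N. Pads are 20 mm wide; open, the fingers measure 119 mm over their backs; the gripper's body (75 mm by 180 mm) begins 59 mm behind the grasp point.
Start: joints at [1.084, 0.491, 1.559, -0, 1.092, -0.106], TCP at [232.275, 580.255, 214.661] pointing down, gripper open.
Joint ranges: [-3.1, 3.1], [-0.84, 2.19], [0.05, 2.79], [-1.13, 4.28], [0.06, 2.93], [-2.69, 2.69]. Speed limits (rad/s): [2.22, 2.22, 2.79, 3.14, 3.14, 3.14].

### API

Orientations are given as [roll, pitch, yaw] about the fixed x, y, z axes, in that order (R = Rz(yaw) Ry(pitch) Rx(roll)).
In Python, from cell import state, read_camera, job_done, grip_depth gives the robot as it stands.
- The arm moves only by the tool drive_tool, never from a script. Its argument "targets" is a list of rows, each an object with "jaw": the opening, from 0 (shut) to 1 (fully open); "travel": the shift along the tool's x, y, z in m, a list of three; "twist": the turn about the tool's z in rad. In form: [{"jaw": jaw, "travel": [tx, ty, tz], "twist": twist}, ...]. A call has 1 to 8 rows; each row is the pose to reach, as a shift and turn from the pose commanded when the call began, along the tool's axes at that moment; what a row does not reach only later rows make up. A row lasts 1/12 s, in which the tool goes at most 41.7 mm and 7.16 degrees, less where a joint would pass 70% of its speed; a pose out of reach is approached as far as the arm can. A call with a gripper value outside its range is refused whole. The fingers move at their own pace and stop on an object; the grip force is fixed at half the most. Time passes only in rows, so rows that repeat a pose let the fingers close. It gives the time, the measured TCP pose, the force, the opening and the grip force at its end, in the units of the state.
- state(): the state, without advancing time (a new reading comes with each control period).
- read_camera(name): name is "scene" or "top" or "wrist"; returns a dict with "frame" (384x512x3 uint8, red, green, blue), "fx", "fy", "cx", "cy" (pixels), "k1" (the pictures are not rectified: a ray, as slopes to the right and down, at radius r is drawn at 1 + k1 r^2 times it, then the intrinsics apply), "R" (3x3) and "t" (3): a world point X has camera coordinates R X + t. Camera axes: x right, y down, z forward; pixel columns grow to the right and rows downward; lengths in mm; the calibration is good to about 2 mm. A picture is of the moment at which its call begins. There is no depth.
- job_done(): hands the job in; it is judged then, once.
The state is a dict: "t": time; "joints": joint angles; "qvel": joint speeds; "tau": joint torques, N m; "eef_pos": TCP position; "tcp_rot": TCP orientation; "ft_force": force on the tool from outside, world axes, zero at the start; "moment": the same for the moment, N m; "opening": opening from 0.0 (shut) to 1.0 (fully open); "grip_force": force on a finger pad.
Only numpy, scipy, OpenCV 4.12 (cv2) and the standard library are available. Lean on these libraries where they do the work, as an engineer would, in place of code of your own. Each camera call takes 0.05 s, during which the arm holds its last target. There are 200 camera calls.

## Working session

There is one attempt and no reset: what is moved stays moved. The work goes in short steps, Python scripts to look and compute and a tool call to move; the robot and the scene stay as the last step left them, time stands still between calls to the robot, and variables do not carry over. Pictures are saved under pics/ and viewed, at most 10 in all, crops included, and the job is handed in when it is done.

Besides the shell and the picture viewer there is one more tool, called by a JSON object that holds its "op" and its "data", one argument or row to a line. drive_tool: Moves the arm, as the interface text tells. Its arguments: {"type":"object","properties":{"targets":{"type":"array"}},"required":["targets"]}

```bash
mkdir -p pics; cat > h.py <<'E'
import numpy as np, cv2
from cell import state, read_camera, job_done, grip_depth
def cast(c,u,v,z):
    K=np.array([[c['fx'],0,c['cx']],[0,c['fy'],c['cy']],[0,0,1.]])
    p=cv2.undistortPoints(np.array([[[u,v]]],float),K,np.array([c['k1'],0,0,0,0.]))[0,0]
    R=np.array(c['R']);t=np.array(c['t']);o=-R.T@t;d=R.T@np.array([p[0],p[1],1])
    return o+d*(z-o[2])/d[2]
E
python3 - <<'E'
from h import *
import pickle
for n in ['scene','top']:
    c=read_camera(n);pickle.dump(c,open(n+'.pkl','wb'))
    cv2.imwrite(f'pics/{n}1.png',cv2.resize(c['frame'][:,:,::-1],(800,600)))
    print(n,-np.array(c['R']).T@c['t'],c['k1'])
print(state(),grip_depth)
E
```

```text
scene [1108.03048498  986.09608873 1240.38224661] -0.08417769075243582
top [ 169.44182908   12.64627016 1641.0575336 ] -0.06904199219164427
{'t': 0.1, 'joints': array([ 1.08438620e+00,  4.91487420e-01,  1.55940416e+00,  7.23118154e-06,
        1.09171303e+00, -1.05602741e-01]), 'qvel': array([ 0.00219901, -0.00126723, -0.00280409,  0.00033493,  0.00251828,
       -0.00190408]), 'tau': array([ 2.13427767e-03, -6.13615608e+01, -2.58603930e+01,  6.94005028e-02,
        4.70567413e-02, -9.46257131e-06]), 'eef_pos': array([232.16641142, 580.03548785, 214.1221667 ]), 'tcp_rot': array([-3.14058701e+00, -1.13044516e-04,  2.76078188e+00]), 'ft_force': array([0.49861131, 0.46507423, 0.71706764]), 'moment': array([-0.05080063,  0.02760372,  0.01130841]), 'grip_force': 0.0, 'opening': 0.9975376735537946} 18.8
```

View pics/top1.png

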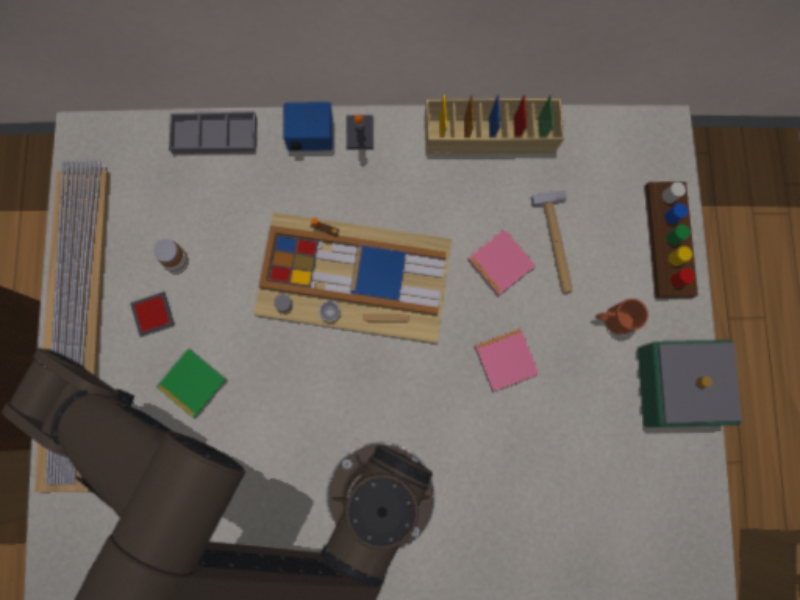

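View pics/scene1.png

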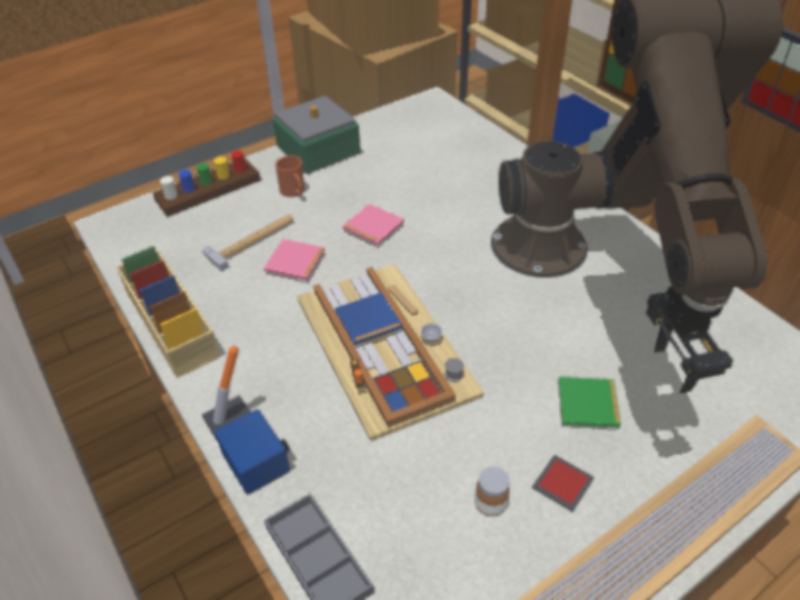

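The top view shows the jig at 800x600 corners (275,214), (452,238), (438,342) and (256,315). The fence is at (381,273), and the panel at its left, so jig +x is roughly world +y. The peg is at about (315,223).

```bash
python3 - <<'E'
from h import *
import pickle
c=pickle.load(open('top.pkl','rb'));f=c['frame']
hsv=cv2.cvtColor(f,cv2.COLOR_RGB2HSV)
roi=np.zeros(f.shape[:2],np.uint8);roi[130:225,158:295]=1
m=((hsv[:,:,1]>50)&(roi>0)).astype(np.uint8)
m=cv2.morphologyEx(m,cv2.MORPH_CLOSE,np.ones((5,5)))
k=max(cv2.findContours(m,0,1)[0],key=cv2.contourArea)
P=np.array([cast(c,*p[0],18)[:2] for p in cv2.convexHull(k)],np.float32)
r=cv2.minAreaRect(P);print(r);B=cv2.boxPoints(r)
# world direction of jig x: long side, pointing +y
e=[B[1]-B[0],B[2]-B[1]];e=max(e,key=np.linalg.norm);e=e/np.linalg.norm(e);e*=np.sign(e[1])
n=np.array([-e[1],e[0]])
s=[(P@e).min(),(P@e).max(),(P@n).min(),(P@n).max()];print('sizes',s[1]-s[0],s[3]-s[2])
O=e*((s[0]+s[1])/2-27.5)+n*((s[2]+s[3])/2-12.5);yaw=np.arctan2(e[1],e[0])
print('jig',O,yaw)
J=lambda w:(np.array([(w[:2]-O)@e,(w[:2]-O)@n]))
b=((hsv[:,:,0]>100)&(hsv[:,:,0]<125)&(hsv[:,:,1]>130)&(roi>0)).astype(np.uint8)
k=max(cv2.findContours(b,0,1)[0],key=cv2.contourArea)
r=cv2.minAreaRect(np.array([J(cast(c,*p[0],50)) for p in k],np.float32));print('fence jig',r)
for nm in ['top','scene']:
    c=pickle.load(open(nm+'.pkl','rb'));h=cv2.cvtColor(c['frame'],cv2.COLOR_RGB2HSV)
    o=((h[:,:,0]<14)&(h[:,:,1]>190)&(h[:,:,2]>140)).astype(np.uint8)
    N,_,st,ce=cv2.connectedComponentsWithStats(o)
    for i in range(1,N):
        if st[i,4]>5:
            w=cast(c,*ce[i],74);print(nm,st[i],ce[i],w[:2],J(w))
# guide tops check: brown wood
np.savez('jig.npz',O=O,yaw=yaw)
E
```

```text
((531.691162109375, 60.66278076171875), (456.8706970214844, 269.42962646484375), 80.43175506591797)
sizes 456.87073 269.42963
jig [539.44617   31.467583] 1.4037988
fence jig ((-37.801368713378906, 0.3488006591796875), (116.17208099365234, 104.391845703125), 89.86314392089844)
scene [150  98   4   2   8] [151.5  98.5] [ 506.01984478 -762.60276016] [-788.57970596  -99.03096658]
```

```bash
cat >> h.py <<'E'
def jig():
    d=np.load('jig.npz');a=float(d['yaw']);return d['O'],a,np.array([np.cos(a),np.sin(a)]),np.array([-np.sin(a),np.cos(a)])
def rel(*pts):
    s=state();O,a,e,n=jig()
    from scipy.spatial.transform import Rotation as Ro
    R=Ro.from_euler('xyz',s['tcp_rot']).as_matrix();p=s['eef_pos']
    w=p[:2]-O;print('t',round(s['t'],2),'tcp jig',(w@e).round(1),(w@n).round(1),p[2].round(1),'yaw',s['tcp_rot'],'twist to align',-(a+np.pi/2-s['tcp_rot'][2]),'F',s['ft_force'].round(1))
    for x,y,z in pts:
        W=np.r_[O+e*x+n*y,z];print((x,y,z),'travel m',((R.T@(W-p))/1000).round(4))
E
python3 -c "
from h import *
rel((130,0,214),(-130,0,200),(-130,0,34))"
```

```text
t 0.1 tcp jig 489.9 394.2 214.1 yaw [-3.14058701e+00 -1.13044516e-04  2.76078188e+00] twist to align -0.21381326957425095 F [0.5 0.5 0.7]
(130, 0, 214) travel m [-4.616e-01 -2.680e-01  3.000e-04]
(-130, 0, 200) travel m [-0.5167 -0.5221  0.0146]
(-130, 0, 34) travel m [-0.5168 -0.5219  0.1806]
```

{"op": "drive_tool", "data": {
  "targets": [
    {"jaw": 0,"travel": [-0.46,-0.27,0],"twist": -0.214},
    {"jaw": 0,"travel": [-0.46,-0.27,0],"twist": -0.214},
    {"jaw": 0,"travel": [-0.46,-0.27,0],"twist": -0.214},
    {"jaw": 0,"travel": [-0.46,-0.27,0],"twist": -0.214},
    {"jaw": 0,"travel": [-0.46,-0.27,0],"twist": -0.214},
    {"jaw": 0,"travel": [-0.46,-0.27,0],"twist": -0.214},
    {"jaw": 0,"travel": [-0.46,-0.27,0],"twist": -0.214},
    {"jaw": 0,"travel": [-0.46,-0.27,0],"twist": -0.214}
  ]
}}

```text
t: 0.77
eef_pos: [436.6, 315.7, 214.6]
tcp_rot: [-3.142, -0.0, 2.975]
ft_force: [0.5, 0.7, 0.5]
opening: 0.498
grip_force: 0.0
```

```bash
python3 -c "
from h import *
rel((0,0,250),(-200,0,280),(-130,0,200))"
```

```text
t 0.77 tcp jig 263.2 148.7 214.6 yaw [-3.14151445e+00 -2.07693887e-04  2.97491924e+00] twist to align 0.0003240979671583766 F [0.5 0.7 0.5]
(0, 0, 250) travel m [-0.1486 -0.2633 -0.0355]
(-200, 0, 280) travel m [-0.1485 -0.4633 -0.0654]
(-130, 0, 200) travel m [-0.1486 -0.3933  0.0146]
```

{"op": "drive_tool", "data": {
  "targets": [
    {"jaw": 0,"travel": [-0.148,-0.263,-0.07],"twist": 0},
    {"jaw": 0,"travel": [-0.148,-0.263,-0.07],"twist": 0},
    {"jaw": 0,"travel": [-0.148,-0.263,-0.07],"twist": 0},
    {"jaw": 0,"travel": [-0.148,-0.263,-0.07],"twist": 0},
    {"jaw": 0,"travel": [-0.148,-0.263,-0.07],"twist": 0},
    {"jaw": 0,"travel": [-0.148,-0.263,-0.07],"twist": 0},
    {"jaw": 0,"travel": [-0.148,-0.263,-0.07],"twist": 0},
    {"jaw": 0,"travel": [-0.148,-0.263,-0.07],"twist": 0}
  ]
}}

```text
t: 1.43
eef_pos: [539.4, 29.8, 285.5]
tcp_rot: [-3.141, 0.001, 2.973]
ft_force: [1.0, 0.9, -0.3]
opening: 0.005
grip_force: 0.0
```

```bash
python3 -c "
from h import *
import pickle
rel((-130,0,200),(-130,0,34))
c=read_camera('wrist');pickle.dump(c,open('wrist.pkl','wb'))
cv2.imwrite('pics/w1.png',cv2.resize(c['frame'][:,:,::-1],(800,600)))
print(-np.array(c['R']).T@c['t'])"
```

```text
t 1.43 tcp jig -1.7 -0.2 285.5 yaw [-3.14115856e+00  1.38220019e-03  2.97250593e+00] twist to align -0.002089212656492645 F [ 1.   0.9 -0.3]
(-130, 0, 200) travel m [ 1.000e-04 -1.283e-01  8.560e-02]
(-130, 0, 34) travel m [ 0.0003 -0.1282  0.2516]
[473.92008699  41.26189136 456.24711379]
```

View pics/w1.png

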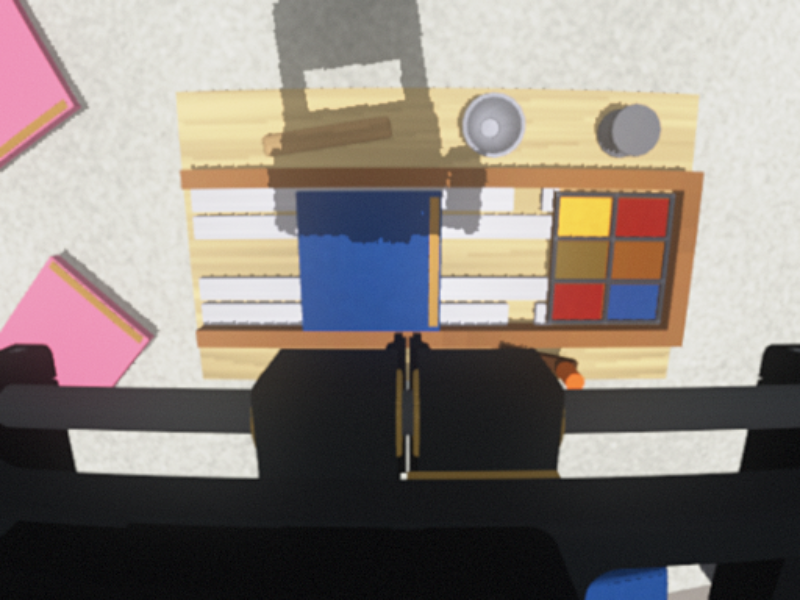

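The wrist picture shows the fence with its rear edge at u≈300 (v 192–330) and front edge at u≈440. The plywood's upper corners are at (177,93) and (698,97), and the peg top is at (574,382). I'll cast these points.

```bash
python3 -c "
from h import *
import pickle
c=pickle.load(open('wrist.pkl','rb'));O,a,e,n=jig()
for nm,u,v,z in [('rearL',298,192,50),('rearR',302,330,50),('frL',441,192,50),('frR',440,329,50),('ply-200,145',177,93,18),('ply255,145',698,97,18),('guide y78',400,171,44),('guide y-78',300,346,44),('peg',574,382,84),('notch inner near? edge',545,270,26)]:
    w=cast(c,u*.64,v*.64,z);d=w[:2]-O;print(nm,w.round(1),(d@e).round(1),(d@n).round(1))
"
```

```text
rearL [468.2 -48.4  50. ] -90.6 56.9
rearR [584.3 -70.6  50. ] -93.2 -61.2
frL [488.2  66.9  50. ] 26.5 56.4
frR [603.5  48.3  50. ] 27.2 -60.4
ply-200,145 [ 365.8 -142.1   18. ] -200.0 142.4
ply255,145 [443.2 305.   18. ] 253.8 140.4
guide y78 [466.   36.7  44. ] -7.0 73.3
guide y-78 [600.2 -77.4  44. ] -97.2 -78.0
peg [657.1 150.4  84. ] 136.8 -96.2
notch inner near? edge [572.4 150.4  26. ] 122.8 -12.7
```

```bash
python3 -c "
from h import *
O,a,e,n=jig();np.savez('jig.npz',O=O-2*n,yaw=a);rel((-128,0,100),(-128,0,34))"
```

```text
t 1.48 tcp jig -2.5 1.1 285.6 yaw [-3.14088565e+00  1.96669631e-03  2.97139160e+00] twist to align -0.0032035464157278426 F [-0.1 -1.6 -0.4]
(-128, 0, 100) travel m [-0.0011 -0.1254  0.1857]
(-128, 0, 34) travel m [-0.001  -0.1253  0.2517]
```

{"op": "drive_tool", "data": {
  "targets": [
    {"jaw": 0,"travel": [-0.002,-0.126,0.0],"twist": 0},
    {"jaw": 0,"travel": [-0.002,-0.126,0.0],"twist": 0},
    {"jaw": 0,"travel": [-0.002,-0.126,0.03],"twist": 0},
    {"jaw": 0,"travel": [-0.002,-0.126,0.16],"twist": 0},
    {"jaw": 0,"travel": [-0.002,-0.126,0.16],"twist": 0},
    {"jaw": 0,"travel": [-0.002,-0.126,0.16],"twist": 0},
    {"jaw": 0,"travel": [-0.002,-0.126,0.18],"twist": 0},
    {"jaw": 0,"travel": [-0.002,-0.126,0.18],"twist": 0}
  ]
}}

```text
t: 2.15
eef_pos: [516.3, -90.0, 99.4]
tcp_rot: [3.14, -0.009, 2.974]
ft_force: [-0.7, 0.4, 0.3]
opening: 0.008
grip_force: 0.0
```

```bash
python3 -c "
from h import *
rel((-128,0,34))"
```

```text
t 2.15 tcp jig -123.6 4.6 99.4 yaw [ 3.1402319  -0.00925033  2.97441787] twist to align -0.00017727080191409783 F [-0.7  0.4  0.3]
(-128, 0, 34) travel m [-0.0052 -0.0045  0.0654]
```

{"op": "drive_tool", "data": {
  "targets": [
    {"jaw": 0,"travel": [0,0,0.03],"twist": 0},
    {"jaw": 0,"travel": [0,0,0.055],"twist": 0},
    {"jaw": 0,"travel": [0,0,0.065],"twist": 0},
    {"jaw": 0,"travel": [0,0,0.065],"twist": 0},
    {"jaw": 0,"travel": [0,0,0.065],"twist": 0},
    {"jaw": 0,"travel": [0,0,0.065],"twist": 0}
  ]
}}

```text
t: 2.65
eef_pos: [520.0, -91.0, 41.3]
tcp_rot: [-3.141, 0.002, 2.975]
ft_force: [-0.3, 0.4, -0.5]
opening: 0.006
grip_force: 0.0
```

```bash
python3 -c "
from h import *
rel((-104,0,34),(-30,0,34),(-12,0,34))"
```

```text
t 2.65 tcp jig -124.0 0.8 41.3 yaw [-3.14139990e+00  2.19514007e-03  2.97504712e+00] twist to align 0.00045197722328715884 F [-0.3  0.4 -0.5]
(-104, 0, 34) travel m [-0.0008  0.02    0.0073]
(-30, 0, 34) travel m [-0.0008  0.094   0.0073]
(-12, 0, 34) travel m [-0.0008  0.112   0.0073]
```

{"op": "drive_tool", "data": {
  "targets": [
    {"jaw": 0,"travel": [-0.001,0.0,0.007],"twist": 0},
    {"jaw": 0,"travel": [-0.001,0.008,0.007],"twist": 0},
    {"jaw": 0,"travel": [-0.001,0.016,0.007],"twist": 0},
    {"jaw": 0,"travel": [-0.001,0.023,0.007],"twist": 0},
    {"jaw": 0,"travel": [-0.001,0.03,0.007],"twist": 0},
    {"jaw": 0,"travel": [-0.001,0.037,0.007],"twist": 0},
    {"jaw": 0,"travel": [-0.001,0.044,0.007],"twist": 0},
    {"jaw": 0,"travel": [-0.001,0.051,0.007],"twist": 0}
  ]
}}

```text
t: 3.32
eef_pos: [528.9, -40.2, 32.9]
tcp_rot: [-3.141, 0.001, 2.975]
ft_force: [-0.6, -4.8, 4.3]
opening: 0.002
grip_force: 2.6
```

{"op": "drive_tool", "data": {
  "targets": [
    {"jaw": 0,"travel": [0,0.006,0],"twist": 0},
    {"jaw": 0,"travel": [0,0.012,0],"twist": 0},
    {"jaw": 0,"travel": [0,0.018,0],"twist": 0},
    {"jaw": 0,"travel": [0,0.024,0],"twist": 0},
    {"jaw": 0,"travel": [0,0.03,0],"twist": 0},
    {"jaw": 0,"travel": [0,0.03,0],"twist": 0},
    {"jaw": 0,"travel": [0,0.03,0],"twist": 0}
  ]
}}

```text
t: 3.9
eef_pos: [533.5, -10.6, 32.5]
tcp_rot: [3.141, -0.0, 2.975]
ft_force: [-0.3, 0.1, 0.3]
opening: 0.007
grip_force: 0.0
```

```bash
python3 -c "
from h import *
rel((-30,0,34),(-12,0,34))
c=read_camera('wrist')
cv2.imwrite('pics/w2.png',cv2.resize(c['frame'][:,:,::-1],(800,600)))"
```

```text
t 3.9 tcp jig -42.5 0.9 32.5 yaw [ 3.14122911e+00 -4.11791902e-04  2.97528750e+00] twist to align 0.0006923544297907647 F [-0.3  0.1  0.3]
(-30, 0, 34) travel m [-0.0009  0.0125 -0.0015]
(-12, 0, 34) travel m [-0.0009  0.0305 -0.0015]
```

View pics/w2.png

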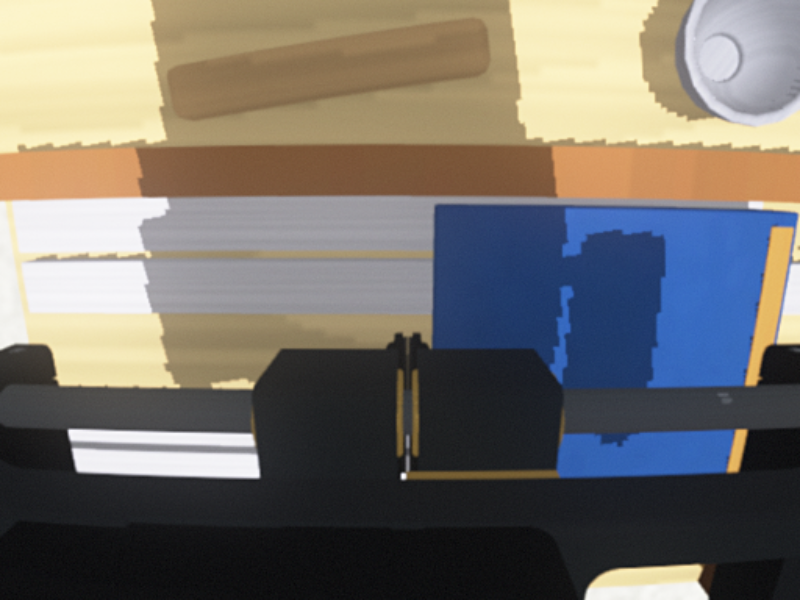

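The board is moving straight and still on the tracks, with its rear edge at u≈435. I'll keep pushing, slowly.

{"op": "drive_tool", "data": {
  "targets": [
    {"jaw": 0,"travel": [0,0.003,0],"twist": 0},
    {"jaw": 0,"travel": [0,0.006,0],"twist": 0},
    {"jaw": 0,"travel": [0,0.009,0],"twist": 0},
    {"jaw": 0,"travel": [0,0.012,0],"twist": 0},
    {"jaw": 0,"travel": [0,0.015,0],"twist": 0},
    {"jaw": 0,"travel": [0,0.018,0],"twist": 0},
    {"jaw": 0,"travel": [0,0.021,0],"twist": 0},
    {"jaw": 0,"travel": [0,0.024,0],"twist": 0}
  ]
}}

```text
t: 4.62
eef_pos: [537.6, 12.8, 32.6]
tcp_rot: [3.142, -0.0, 2.975]
ft_force: [-0.2, -1.8, -0.7]
opening: 0.007
grip_force: 0.9
```

{"op": "drive_tool", "data": {
  "targets": [
    {"jaw": 0,"travel": [0,0.002,0],"twist": 0},
    {"jaw": 0,"travel": [0,0.004,0],"twist": 0},
    {"jaw": 0,"travel": [0,0.006,0],"twist": 0}
  ]
}}

```text
t: 4.87
eef_pos: [538.7, 18.6, 32.7]
tcp_rot: [3.142, 0.0, 2.975]
ft_force: [-0.6, -2.0, -1.3]
opening: 0.001
grip_force: 0.7
```

{"op": "drive_tool", "data": {
  "targets": [
    {"jaw": 0,"travel": [0,0.001,0],"twist": 0},
    {"jaw": 0,"travel": [0,0.002,0],"twist": 0}
  ]
}}

```text
t: 5.03
eef_pos: [539.0, 20.6, 32.7]
tcp_rot: [3.141, 0.0, 2.975]
ft_force: [0.1, 0.1, 0.1]
opening: 0.0
grip_force: 0.0
```

```bash
python3 -c "
from h import *
rel((-12,0,34))
c=read_camera('scene')
f=c['frame'][160:290,180:320,::-1]
cv2.imwrite('pics/s2.png',cv2.resize(f,None,fx=4,fy=4,interpolation=cv2.INTER_CUBIC))"
```

```text
t 5.03 tcp jig -10.8 0.6 32.7 yaw [3.14133940e+00 2.16257886e-04 2.97477097e+00] twist to align 0.0001758264810236554 F [0.1 0.1 0.1]
(-12, 0, 34) travel m [-0.0006 -0.0012 -0.0013]
```

View pics/s2.png

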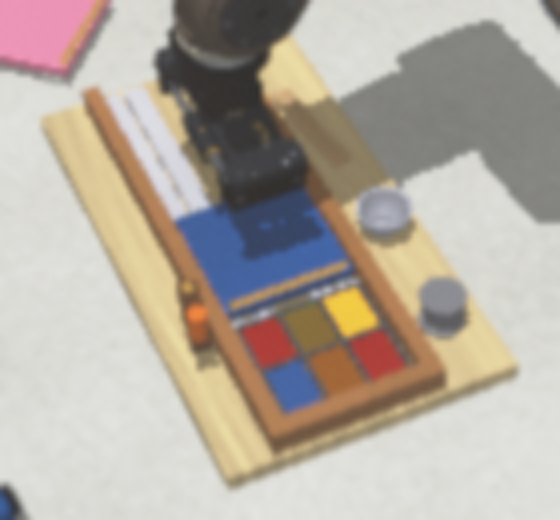

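The board is close to the panel with a thin white track strip left, and it isn't clear whether it has dropped. I'll nudge on in 1 mm rows and watch the force.

{"op": "drive_tool", "data": {
  "targets": [
    {"jaw": 0,"travel": [0,0.001,0],"twist": 0},
    {"jaw": 0,"travel": [0,0.002,0],"twist": 0}
  ]
}}

```text
t: 5.25
eef_pos: [539.3, 22.2, 32.7]
tcp_rot: [-3.141, 0.0, 2.975]
ft_force: [-1.3, -2.8, -0.4]
opening: 0.004
grip_force: 1.2
```

{"op": "drive_tool", "data": {
  "targets": [
    {"jaw": 0,"travel": [0,0.001,0],"twist": 0},
    {"jaw": 0,"travel": [0,0.002,0],"twist": 0}
  ]
}}

```text
t: 5.42
eef_pos: [539.6, 24.2, 32.7]
tcp_rot: [-3.142, 0.0, 2.975]
ft_force: [-0.0, -3.1, -0.4]
opening: 0.004
grip_force: 1.3
```

{"op": "drive_tool", "data": {
  "targets": [
    {"jaw": 0,"travel": [0,0.001,0],"twist": 0},
    {"jaw": 0,"travel": [0,0.002,0],"twist": 0}
  ]
}}

```text
t: 5.58
eef_pos: [539.9, 26.3, 32.6]
tcp_rot: [3.142, -0.0, 2.975]
ft_force: [-1.1, -2.2, 1.3]
opening: 0.003
grip_force: 1.3
```

{"op": "drive_tool", "data": {
  "targets": [
    {"jaw": 0,"travel": [0,0.001,0],"twist": 0},
    {"jaw": 0,"travel": [0,0.002,0],"twist": 0}
  ]
}}

```text
t: 5.75
eef_pos: [540.1, 27.0, 32.6]
tcp_rot: [-3.14, -0.0, 2.976]
ft_force: [-3.8, -24.1, 1.9]
opening: 0.006
grip_force: 9.3
```

```bash
python3 -c "
from h import *
import pickle
rel()
O,a,e,n=jig()
c=read_camera('wrist');pickle.dump(c,open('w3.pkl','wb'))
h=cv2.cvtColor(c['frame'],cv2.COLOR_RGB2HSV)
m=(h[:,:,0]>100)&(h[:,:,0]<125)&(h[:,:,1]>150)&(h[:,:,2]>60)
for v in (145,160,180,200):
    u=np.where(m[v])[0]
    for z in (42,50): print(v,u.min(),u.max(),z,[ ((cast(c,x,v,z)[:2]-O)@e).round(1) for x in (u.min(),u.max())])
cv2.imwrite('pics/w3.png',cv2.resize(c['frame'][:,:,::-1],(800,600)))"
```

```text
t 5.75 tcp jig -4.3 0.6 32.6 yaw [-3.13986564e+00 -3.10694599e-04  2.97582656e+00] twist to align 0.0012314145460274872 F [ -3.8 -24.1   1.9]
145 284 476 42 [np.float64(8.1), np.float64(111.3)]
145 284 476 50 [np.float64(7.5), np.float64(105.6)]
160 272 474 42 [np.float64(2.0), np.float64(111.4)]
160 272 474 50 [np.float64(1.7), np.float64(105.6)]
180 272 471 42 [np.float64(2.1), np.float64(111.3)]
180 272 471 50 [np.float64(1.8), np.float64(105.6)]
200 272 467 42 [np.float64(2.2), np.float64(110.8)]
200 272 467 50 [np.float64(1.9), np.float64(105.1)]
```

View pics/w3.png

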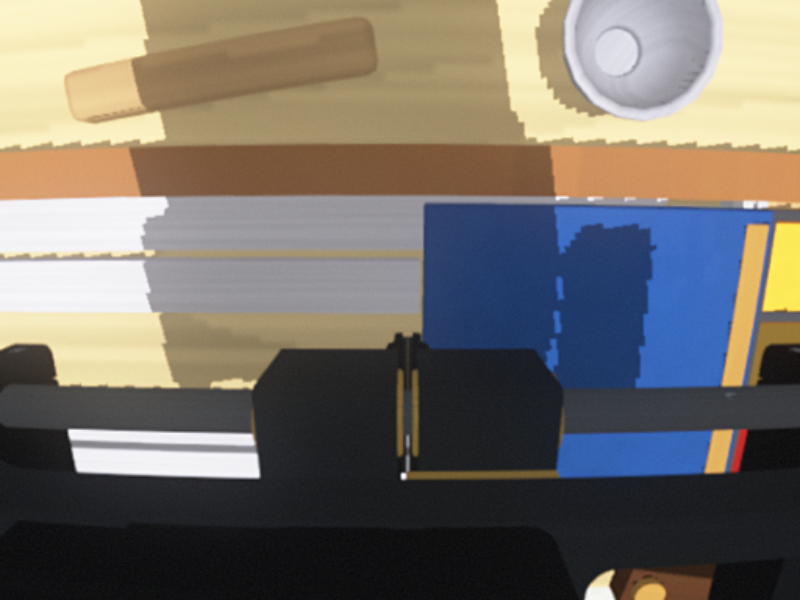

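The force jumped to 24 N at the stop, and the board's visible front edge moved in from u≈795 to u≈772 with the gripper still against it. That means it has dropped and is against the notch. I'll back off and rise.

{"op": "drive_tool", "data": {
  "targets": [
    {"jaw": 0,"travel": [0,-0.02,0],"twist": 0},
    {"jaw": 0,"travel": [0,-0.03,0],"twist": 0},
    {"jaw": 0,"travel": [0,-0.03,-0.04],"twist": 0},
    {"jaw": 0,"travel": [0,-0.03,-0.08],"twist": 0},
    {"jaw": 0,"travel": [0,-0.03,-0.12],"twist": 0},
    {"jaw": 0,"travel": [0,-0.03,-0.16],"twist": 0},
    {"jaw": 0,"travel": [0,-0.03,-0.17],"twist": 0},
    {"jaw": 0,"travel": [0,-0.03,-0.17],"twist": 0}
  ]
}}

```text
t: 6.47
eef_pos: [536.4, -1.3, 205.8]
tcp_rot: [3.141, 0.006, 2.975]
ft_force: [1.1, 0.5, 0.3]
opening: 0.005
grip_force: 0.0
```

{"op": "drive_tool", "data": {
  "targets": [
    {"jaw": 0,"travel": [0.09,0.0,-0.05],"twist": 0},
    {"jaw": 0,"travel": [0.09,0,-0.05],"twist": 0},
    {"jaw": 0,"travel": [0.09,0,-0.05],"twist": 0},
    {"jaw": 0,"travel": [0.09,0,-0.05],"twist": 0},
    {"jaw": 0,"travel": [0.09,0,-0.05],"twist": 0}
  ]
}}

```text
t: 6.88
eef_pos: [446.2, 13.7, 252.1]
tcp_rot: [3.141, 0.0, 2.975]
ft_force: [-0.4, -0.6, -0.2]
opening: 0.005
grip_force: 0.0
```

```bash
python3 -c "
from h import *
rel((140,-132,150),(140,-132,63))
c=read_camera('wrist')
cv2.imwrite('pics/w4.png',cv2.resize(c['frame'][:,:,::-1],(800,600)))
import pickle;pickle.dump(c,open('w4.pkl','wb'))"
```

```text
t 6.88 tcp jig -33.0 91.0 252.1 yaw [3.14133499e+00 1.18004717e-04 2.97482800e+00] twist to align 0.00023285571492204227 F [-0.4 -0.6 -0.2]
(140, -132, 150) travel m [-0.223   0.1729  0.1022]
(140, -132, 63) travel m [-0.223   0.1729  0.1892]
```

View pics/w4.png

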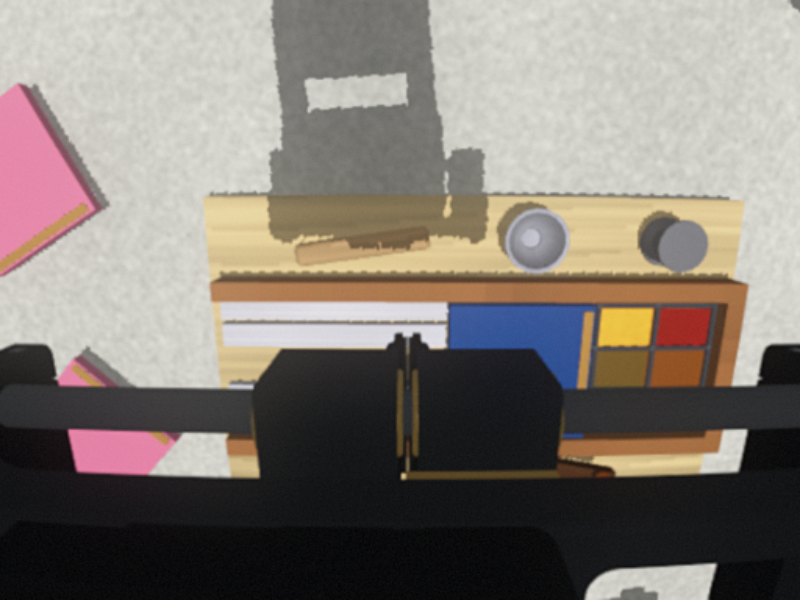

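The board now sits with its rear edge at u≈448 and its front edge at u≈592, next to the panel. I'll check its height by the plate length (120 mm).

```bash
python3 -c "
from h import *
import pickle
c=pickle.load(open('w4.pkl','rb'));O,a,e,n=jig()
for z in (42,50):
  for v in (320,340):
    print(z,[((cast(c,x*.64,v*.64,z)[:2]-O)@e).round(1) for x in (448,595)],((cast(c,520*.64,304.5*.64,z)[:2]-O)@n).round(1))
"
```

```text
42 [np.float64(0.8), np.float64(122.0)] 59.7
42 [np.float64(1.2), np.float64(123.6)] 59.7
50 [np.float64(0.1), np.float64(118.7)] 61.8
50 [np.float64(0.5), np.float64(120.3)] 61.8
```

{"op": "drive_tool", "data": {
  "targets": [
    {"jaw": 0,"travel": [-0.223,0.173,0],"twist": 0},
    {"jaw": 0,"travel": [-0.223,0.173,0],"twist": 0},
    {"jaw": 0,"travel": [-0.223,0.173,0],"twist": 0},
    {"jaw": 0,"travel": [-0.223,0.173,0],"twist": 0},
    {"jaw": 0,"travel": [-0.223,0.173,0],"twist": 0},
    {"jaw": 0,"travel": [-0.223,0.173,0.04],"twist": 0},
    {"jaw": 0,"travel": [-0.223,0.173,0.08],"twist": 0},
    {"jaw": 0,"travel": [-0.223,0.173,0.12],"twist": 0}
  ]
}}

```text
t: 7.6
eef_pos: [693.4, 146.1, 153.7]
tcp_rot: [3.141, 0.002, 2.976]
ft_force: [0.8, -0.3, -0.3]
opening: 0.006
grip_force: 0.0
```

```bash
python3 -c "
from h import *
import pickle
rel((140,-132,63))
c=read_camera('wrist');O,a,e,n=jig();h=cv2.cvtColor(c['frame'],cv2.COLOR_RGB2HSV)
o=((h[:,:,0]<14)&(h[:,:,1]>200)&(h[:,:,2]>170)).astype(np.uint8)
N,_,st,ce=cv2.connectedComponentsWithStats(o)
for i in range(1,N):
    if st[i,4]>20:
        d=cast(c,*ce[i],84)[:2]-O;print(st[i],d@e,d@n)
cv2.imwrite('pics/w5.png',cv2.resize(c['frame'][:,:,::-1],(800,600)))"
```

```text
t 7.6 tcp jig 138.6 -130.7 153.7 yaw [3.14077964e+00 1.66174541e-03 2.97555566e+00] twist to align 0.0009605169778086342 F [ 0.8 -0.3 -0.3]
(140, -132, 63) travel m [-0.0011  0.0013  0.0907]
[311   0  37  15 242] 186.22422126108802 12.76595855241219
```

View pics/w5.png

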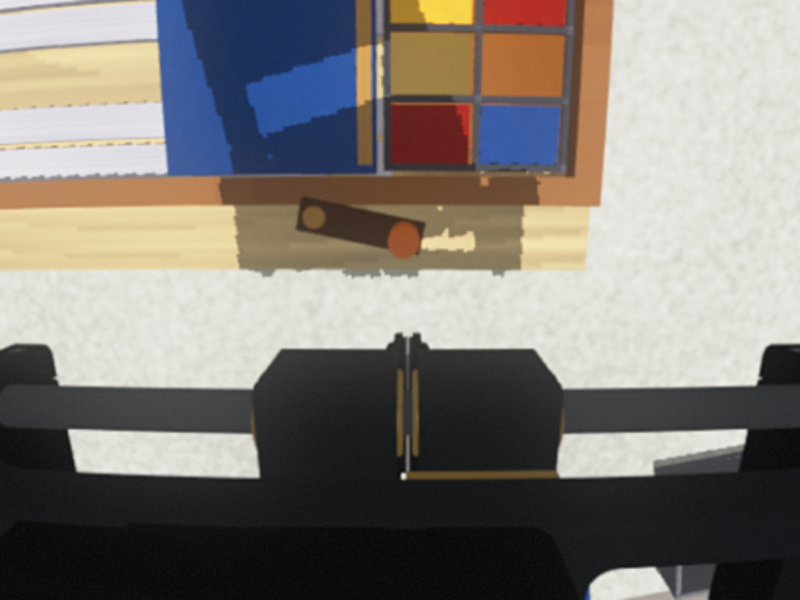

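The wrist view shows the catch from its pivot at (313,217) to the peg at (404,239), an angle of about -0.24, which is open. The board lies flush next to the panel, and its brass-line distance (109 mm at z=42) confirms it has dropped. I'll go down and work out the arc.

{"op": "drive_tool", "data": {
  "targets": [
    {"jaw": 0,"travel": [0,0,0.03],"twist": 0},
    {"jaw": 0,"travel": [0,0,0.06],"twist": 0},
    {"jaw": 0,"travel": [0,0,0.07],"twist": 0},
    {"jaw": 0,"travel": [0,0,0.07],"twist": 0},
    {"jaw": 0,"travel": [0,0,0.07],"twist": 0}
  ]
}}

```text
t: 8.07
eef_pos: [690.4, 144.2, 87.2]
tcp_rot: [-3.142, -0.0, 2.974]
ft_force: [0.3, 0.4, 0.3]
opening: 0.004
grip_force: 0.0
```

```bash
python3 -c "
from h import *
P=[]
for th in (-.25,0,.25,.5,.7,.9,1.1,1.25,1.4,1.57):
    t=np.array([-np.sin(th),np.cos(th)]);p=np.array([90,-84])+50*np.array([np.cos(th),np.sin(th)])
    o=8+6*abs(np.sin(th))+10*abs(np.cos(th)) if th in(0,1.57) else 18
    if th>=1.5:o=14
    P.append((*(p-o*t).round(1),63))
rel(*P)"
```

```text
t 8.07 tcp jig 136.3 -128.1 87.2 yaw [-3.14152361e+00 -4.23536959e-04  2.97446700e+00] twist to align -0.00012814834874141923 F [0.3 0.4 0.3]
(np.float64(134.0), np.float64(-113.8), 63) travel m [ 0.0143 -0.0023  0.0242]
(np.float64(140.0), np.float64(-102.0), 63) travel m [0.0261 0.0037 0.0242]
(np.float64(142.9), np.float64(-89.1), 63) travel m [0.039  0.0066 0.0242]
(np.float64(142.5), np.float64(-75.8), 63) travel m [0.0523 0.0062 0.0242]
(np.float64(139.8), np.float64(-65.6), 63) travel m [0.0625 0.0035 0.0242]
(np.float64(135.2), np.float64(-56.0), 63) travel m [ 0.0721 -0.0011  0.0242]
(np.float64(128.7), np.float64(-47.6), 63) travel m [ 0.0805 -0.0076  0.0242]
(np.float64(122.8), np.float64(-42.2), 63) travel m [ 0.0859 -0.0135  0.0242]
(np.float64(116.2), np.float64(-37.8), 63) travel m [ 0.0903 -0.0201  0.0242]
(np.float64(104.0), np.float64(-34.0), 63) travel m [ 0.0941 -0.0323  0.0242]
```

Lower 24 mm, then follow the arc in two calls.

{"op": "drive_tool", "data": {
  "targets": [
    {"jaw": 0,"travel": [0,0,0.024],"twist": 0},
    {"jaw": 0,"travel": [0,0,0.024],"twist": 0},
    {"jaw": 0,"travel": [0.007,0,0.024],"twist": 0},
    {"jaw": 0,"travel": [0.014,0.0,0.024],"twist": 0},
    {"jaw": 0,"travel": [0.02,0.002,0.024],"twist": 0},
    {"jaw": 0,"travel": [0.026,0.004,0.024],"twist": 0},
    {"jaw": 0,"travel": [0.032,0.006,0.024],"twist": 0},
    {"jaw": 0,"travel": [0.039,0.007,0.024],"twist": 0}
  ]
}}

```text
t: 8.73
eef_pos: [652.5, 158.3, 63.5]
tcp_rot: [3.141, 0.001, 2.975]
ft_force: [1.7, -0.9, -0.0]
opening: 0.006
grip_force: 0.7
```

{"op": "drive_tool", "data": {
  "targets": [
    {"jaw": 0,"travel": [0.006,0,0],"twist": 0},
    {"jaw": 0,"travel": [0.013,0,0],"twist": 0},
    {"jaw": 0,"travel": [0.018,-0.001,0],"twist": 0},
    {"jaw": 0,"travel": [0.023,-0.003,0],"twist": 0},
    {"jaw": 0,"travel": [0.028,-0.005,0],"twist": 0},
    {"jaw": 0,"travel": [0.033,-0.008,0],"twist": 0},
    {"jaw": 0,"travel": [0.037,-0.011,0],"twist": 0},
    {"jaw": 0,"travel": [0.041,-0.014,0],"twist": 0}
  ]
}}

```text
t: 9.4
eef_pos: [609.6, 150.5, 62.8]
tcp_rot: [3.142, -0.0, 2.975]
ft_force: [1.0, 0.3, -0.5]
opening: 0.005
grip_force: 0.4
```

```bash
python3 -c "
from h import *
rel((122.8,-42.2,63),(116.2,-37.8,63),(104,-34,63))"
```

```text
t 9.4 tcp jig 129.1 -47.3 62.8 yaw [ 3.14150081e+00 -7.13448005e-05  2.97467372e+00] twist to align 7.857168554092908e-05 F [ 1.   0.3 -0.5]
(122.8, -42.2, 63) travel m [ 0.0051 -0.0063 -0.0002]
(116.2, -37.8, 63) travel m [ 0.0095 -0.0129 -0.0002]
(104, -34, 63) travel m [ 0.0133 -0.0251 -0.0002]
```

Continue the arc to the stop.

{"op": "drive_tool", "data": {
  "targets": [
    {"jaw": 0,"travel": [0.003,-0.003,0],"twist": 0},
    {"jaw": 0,"travel": [0.005,-0.006,0],"twist": 0},
    {"jaw": 0,"travel": [0.008,-0.01,0],"twist": 0},
    {"jaw": 0,"travel": [0.01,-0.013,0],"twist": 0},
    {"jaw": 0,"travel": [0.011,-0.016,0],"twist": 0},
    {"jaw": 0,"travel": [0.012,-0.019,0],"twist": 0},
    {"jaw": 0,"travel": [0.013,-0.022,0],"twist": 0}
  ]
}}

```text
t: 9.98
eef_pos: [593.4, 131.0, 62.8]
tcp_rot: [3.142, -0.0, 2.975]
ft_force: [0.4, 0.8, -0.3]
opening: 0.004
grip_force: 0.4
```

{"op": "drive_tool", "data": {
  "targets": [
    {"jaw": 0,"travel": [0,-0.001,0],"twist": 0},
    {"jaw": 0,"travel": [0,-0.002,0],"twist": 0},
    {"jaw": 0,"travel": [0,-0.002,0],"twist": 0}
  ]
}}

```text
t: 10.23
eef_pos: [593.2, 129.1, 62.8]
tcp_rot: [-3.142, -0.0, 2.975]
ft_force: [0.1, 1.4, 0.6]
opening: 0.006
grip_force: 0.1
```

```bash
python3 -c "
from h import *
rel()"
```

```text
t 10.23 tcp jig 105.3 -34.8 62.8 yaw [-3.14156534e+00 -1.98895026e-04  2.97465363e+00] twist to align 5.8481732181814294e-05 F [0.1 1.4 0.6]
```

No stop force yet, so I'll push on in small steps.

{"op": "drive_tool", "data": {
  "targets": [
    {"jaw": 0,"travel": [0,-0.001,0],"twist": 0},
    {"jaw": 0,"travel": [0,-0.002,0],"twist": 0}
  ]
}}

```text
t: 10.4
eef_pos: [592.9, 127.5, 62.8]
tcp_rot: [3.141, -0.0, 2.975]
ft_force: [-0.0, 6.1, 0.6]
opening: 0.007
grip_force: 2.9
```

{"op": "drive_tool", "data": {
  "targets": [
    {"jaw": 0,"travel": [0,-0.001,0],"twist": 0},
    {"jaw": 0,"travel": [0,-0.002,0],"twist": 0}
  ]
}}

```text
t: 10.57
eef_pos: [592.8, 126.9, 62.9]
tcp_rot: [3.139, 0.001, 2.974]
ft_force: [1.4, 18.4, -0.6]
opening: 0.006
grip_force: 8.8
```

{"op": "drive_tool", "data": {
  "targets": [
    {"jaw": 0,"travel": [0,-0.001,0],"twist": 0},
    {"jaw": 0,"travel": [0,-0.001,0],"twist": 0}
  ]
}}

```text
t: 10.73
eef_pos: [592.7, 126.8, 62.9]
tcp_rot: [3.138, 0.001, 2.974]
ft_force: [1.3, 19.1, -1.9]
opening: 0.005
grip_force: 9.4
```

The force has risen to 19 N, so the catch is at its stop. I'll back off, rise and take a last look.

{"op": "drive_tool", "data": {
  "targets": [
    {"jaw": 0,"travel": [0,0.015,0],"twist": 0},
    {"jaw": 0,"travel": [0,0.02,0],"twist": 0},
    {"jaw": 0,"travel": [0,0.02,-0.04],"twist": 0},
    {"jaw": 0,"travel": [0,0.02,-0.08],"twist": 0},
    {"jaw": 0,"travel": [-0.04,0.02,-0.12],"twist": 0},
    {"jaw": 0,"travel": [-0.08,0.02,-0.14],"twist": 0},
    {"jaw": 0,"travel": [-0.1,0.02,-0.14],"twist": 0},
    {"jaw": 0,"travel": [-0.1,0.02,-0.14],"twist": 0}
  ]
}}

```text
t: 11.4
eef_pos: [699.6, 126.2, 205.5]
tcp_rot: [3.141, 0.007, 2.974]
ft_force: [1.4, 0.8, -0.8]
opening: 0.005
grip_force: 0.0
```

```bash
python3 -c "
from h import *
rel()
c=read_camera('wrist')
cv2.imwrite('pics/w6.png',cv2.resize(c['frame'][:,:,::-1],(800,600)))"
```

```text
t 11.4 tcp jig 120.0 -140.2 205.5 yaw [3.1406166  0.00689788 2.97353882] twist to align -0.0010563247727204406 F [ 1.4  0.8 -0.8]
```

View pics/w6.png

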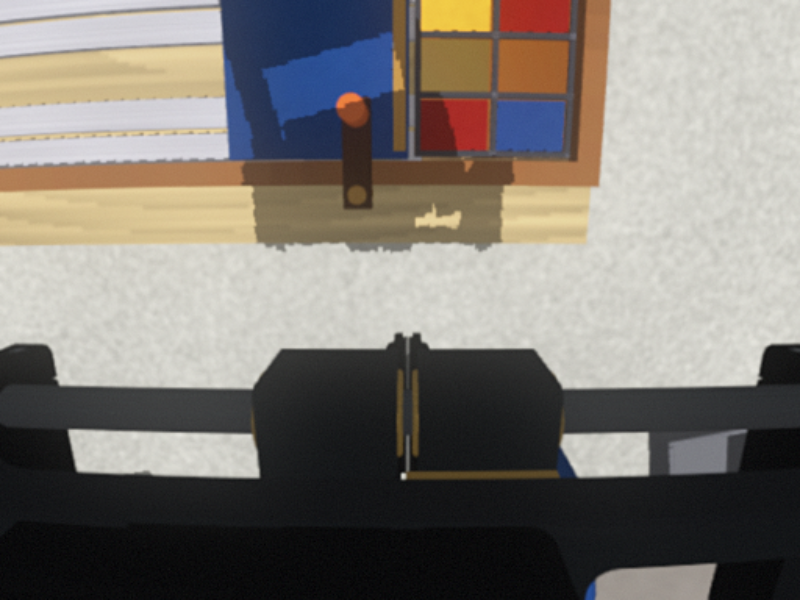

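The catch lies square across the board, with its pivot at (357,195) and the peg at (352,108). The board is in place, so I'll hand in.

{"op": "drive_tool", "data": {
  "targets": [
    {"jaw": 0,"travel": [0,0,0],"twist": 0},
    {"jaw": 0,"travel": [0,0,0],"twist": 0},
    {"jaw": 0,"travel": [0,0,0],"twist": 0},
    {"jaw": 0,"travel": [0,0,0],"twist": 0}
  ]
}}

```text
t: 11.78
eef_pos: [693.6, 127.8, 202.6]
tcp_rot: [-3.141, -0.001, 2.975]
ft_force: [0.5, -0.1, 0.9]
opening: 0.003
grip_force: 0.0
```

```bash
python3 -c "
from cell import job_done
print(job_done())"
```

```text
the job is handed in; nothing more can be done
None
```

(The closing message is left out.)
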